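Grease the belt sander's bearings with the hand lubricator

ROBOT

A 6-joint arm with a two-finger parallel gripper is mounted at the origin on the work surface. World frame = base frame: x ahead of the robot, y to its left, z up, the work surface at z = 0. Lengths are in mm, angles in rad, forces in N, time in s.
With the tool pointing down it reaches from about 350 to 875 mm from the base axis. Payload 4.2 kg.
Tool frame: the origin (TCP) lies at the very end of the fingers, on their centre line; the grasp point (between the pads) lies 19 mm behind it (pinch_z is the distance from the TCP to the grasp point, in mm); z points along the fingers, y is the line along which they close (so a half turn about z gives the same grasp; the last joint's range is limited). The gripper opens to 85 mm and grips with 20 to 120 N. Pads are 22 mm wide; open, the fingers measure 114 mm over their backs; the gripper's body (76 mm by 85 mm) begins 54 mm behind the grasp point. The pads swing forward as they close: fully open they stand 13 mm farther back than shut.
Start: joints at [1.534, 0.385, 0.008, 0, -1.194, -0.259], TCP at [182.158, 597.844, 203.012] pointing down, gripper open.
Joint ranges: [-3.14, 3.14], [-1.21, 2.06], [-1.07, 1.41], [-3.16, 2.05], [-2.99, -0.16], [-3.1, 3.1]. Speed limits (rad/s): [2.79, 2.79, 3.14, 3.14, 3.14, 3.14].

INTERFACE

Orientations are given as a unit quaternion [x, y, z, w].
In Python, from bench import * gives the robot as it stands.
- The arm moves only by the tool arm_command, never from a script. Its argument "steps" is one flat list of numbers, 4 for each row, row after row: the shift along the tool's x, y, z in m, then the turn about the tool's z in rad. In form: [tx, ty, tz, roll, tx, ty, tz, roll, ...]. A call has 1 to 20 rows; each row shifts and turns the commanded pose from where the row before left it, along the tool's axes as they then stand; what a row does not reach is not made up. A row lasts 1/8 s, in which the tool goes at most 62.5 mm and 10.7 degrees, less where a joint would pass 70% of its speed; a pose out of reach is approached as far as the arm can. A call with a gripper value outside its range is refused whole. "grip" is the finger opening in m, from 0 to 0.0854, set as the call begins (left out, the last holds). The fingers move at their own pace and stop on an object; the grip force is fixed at half the most. Time passes only in rows, so rows that do not move let the fingers close. It gives the time, the measured TCP pose, the force, the opening and the grip force at its end, in the units of the state.
- read_state(): the state, without advancing time (a new reading comes with each control period).
- get_image(name): name is "scene" or "side" or "wrist"; returns the picture (480x640x3 uint8, red, green, blue); there is no depth.
- get_calibration(name): a dict with "camera_matrix" (3x3 intrinsics, pixels), "cam_to_world" (4x4, takes a point from camera to world coordinates). Camera axes: x right, y down, z forward; pixel columns grow to the right and rows downward; lengths in mm; the calibration is good to about 2 mm. A picture is of the moment at which its call begins: read the wrist's pose just before it. get_calibration takes no time and is no camera call; for the wrist camera it gives the pose at the moment of the call.
- job_done(): hands the job in; it is judged then, once.
The state is a dict: "clock": time; "joints": joint angles; "joint_vel": joint speeds; "joint_efforts": joint torques, N m; "position": TCP position; "ee_rot": TCP orientation; "contact_force": force on the tool from outside, world axes, zero at the start; "wrist_torque": the same for the moment, N m; "gripper_width": finger opening in mm; "grasp_force": force on a finger pad.
Only numpy, scipy, OpenCV 4.12 (cv2) and the standard library are available. Lean on these libraries where they do the work, as an engineer would, in place of code of your own. Each camera call takes 0.05 s, during which the arm holds its last target. There are 200 camera calls.

TASK

On the grey lubricator on the bench, push the small ball-ended valve lever over to the far side until it stops; only then press the black-topped plunger with the fingertips, all the way down and letting it spring all the way up, again and again until the steel indicator pin stands fully out. Do not touch the indicator pin, and leave all the loose things on the bench where they stand: nothing is to be picked up.

Things in the scene. Friction and masses are not known exactly. Their poses are not given: they have to be found in the camera images.
- pump: the lubricator, bolted to the bench: a grey block 80 (x) x 200 (y) x 60 high on a dark base plate 110 x 220 x 8. Origin at the centre of its underside on the bench; x points away from the robot side of the block (across it, the way the lever is to be pushed), y along the block, z up. On its top, in this frame (mm): plunger axis at (0, -75), indicator pin at (0, 0), lever pivot at (0, 75, 68). Behind the block an amber reservoir, diameter 68, 96 high, centred at (85, -45).
- plunger_top (a point): centre of the top face of the black mushroom knob (diameter 40, flat top 34 across) of the spring plunger; 115 above the bench when the plunger is up. It goes straight down.
- plunger (a joint): plunger depth in m: 0 = fully up, 0.022 = fully down against a hard stop. Its spring pushes back with about 5 N at the top and, with the pump's own drag, about 12 N at the bottom, and lifts it by itself within about 0.5 s. Each full stroke (pressed deeper than about 0.019, then let up above 0.003) raises the indicator pin one step of about 8 mm; short strokes raise it little or not at all.
- pin_tip (a point): centre of the top of the indicator pin, a plain steel pin with a head of diameter 13, standing out of a collar (diameter 24, top 65 above the bench) in the middle of the block; 73 above the bench when fully in, 113 when fully out. A narrow dark band at its foot comes out of the collar only when it is fully out.
- pin: the indicator pin itself, not to be touched; its origin lies on its axis, 8 mm below its top, at the collar's top (65 above the bench) when it is fully in and 105 when it is fully out. It starts 0 to 16 mm out, rises only by pumping (three to five full strokes) and stays where it is; pumping on when it is out does no harm.
- lever_tip (a point): centre of the black ball (diameter 20) at the end of the valve lever, a steel rod of diameter 8; it lies 45 mm from the lever's pivot, about 106 above the bench at either end of the swing and 113 when upright. Apart from its own small bracket and the block below it, nothing stands within 45 mm of it.
- lever (a joint): lever angle in rad: 0 = leaning 0.55 rad towards the pump's -x side (as it starts, up to 0.25), 1.1 = leaning 0.55 rad to the pump's +x side against its stop. It stays where it is left; about 2 N at the ball moves it.
- handle_blank: loose wooden handle blank lying flat, 130 x 30 x 24; origin under its centre
- sanding_block: loose cork sanding block, 45 x 75 x 26 high; origin under its centre
- wrench: loose steel wrench lying flat, 160 long
- oil_tin: loose round tin, diameter 54, 100 high; origin under its centre
- jar: loose small round jar, diameter 56, 65 high; origin under its centre
- bearing: loose steel ring (bearing), outer diameter 52, 15 high; origin under its centre
- brush: loose bench brush lying flat, about 180 long

How it is judged (in metres and radians):
On the way, in this order (a step that is already met when the one before it is completed fails the run):
1. the valve lever has been pushed over to its far stop (value of joint lever above 0.9 rad), for 0.1 s.
2. the plunger has been pumped until the indicator pin is fully out (z of pin_tip in the frame of pump above 0.111 m), for 0.2 s.
At the end, for the whole second after the job is handed in: the indicator pin stands out by more than 38 of its 40 mm (its top more than 111 mm above the bench), the lever is over on the far side (more than 0.9 of 1.1 rad) and the plunger has sprung back up to within 3 mm of the top (z of pin_tip in the frame of pump above 0.111 m and value of joint lever above 0.9 rad and value of joint plunger below 0.003 m); the robot touches nothing.
It fails at once if the plunger is pumped (more than 8 mm down) before the lever is over (value of joint plunger above 0.008 m and value of joint lever below 0.9 rad).
It fails at once if the indicator pin is touched by the robot (contact force between any of the arm, the fingers and pin above 0.5 N).
It fails at once if a loose thing on the bench is lifted or moved more than 20 mm (distance of any of handle_blank, sanding_block, wrench, oil_tin, jar, bearing, brush from where it was at the start of the episode above 0.02 m).
It also fails if it takes over 54 s, if anything falls off the work surface, if the arm or the gripper's body presses on something with over 40 N, if the wrist force passes 120 N, or if a joint passes its speed limit or range.

## Working session

There is one attempt and no reset: what is moved stays moved. The work goes in short steps, Python scripts to look and compute and a tool call to move; the robot and the scene stay as the last step left them, time stands still between calls to the robot, and variables do not carry over. Pictures are saved under pics/ and viewed, at most 10 in all, crops included, and the job is handed in when it is done.

Besides the shell and the picture viewer there is one more tool, called after ">>>" as a command line: name --argument value ..., lists and objects as JSON in quotes. arm_command: Moves the arm, as the interface text tells. Its arguments: {"type":"object","properties":{"steps":{"type":"array","items":{"type":"number"}},"grip":{"type":"number"}},"required":["steps"]}

```bash
mkdir -p pics
python3 - <<'E'
from bench import *
import cv2,numpy as np
s=read_state();print(s['clock'],s['position'],s['ee_rot'],s['gripper_width'])
for n in("scene","side"):
    c=get_calibration(n);print(n,np.round(c['camera_matrix'],1).tolist(),np.round(c['cam_to_world'],3).tolist())
    cv2.imwrite(f'pics/{n}.png',get_image(n)[:,:,::-1])
E
```

```text
0.0 [181.9758328  597.23100597 201.90142107] [ 9.89071009e-01 -1.47435664e-01 -1.10671987e-04  1.11922247e-03] 85.08109730592378
scene [[500.1, 0.0, 312.8], [0.0, 500.1, 244.2], [0.0, 0.0, 1.0]] [[0.22, 0.631, -0.744, 1205.343], [0.976, -0.139, 0.17, -72.393], [0.003, -0.764, -0.646, 645.211], [0.0, 0.0, 0.0, 1.0]]
side [[559.9, 0.0, 321.2], [0.0, 559.9, 242.3], [0.0, 0.0, 1.0]] [[0.989, -0.079, 0.126, 488.481], [-0.147, -0.632, 0.761, -581.611], [0.019, -0.771, -0.636, 642.23], [0.0, 0.0, 0.0, 1.0]]
```

View pics/scene.png

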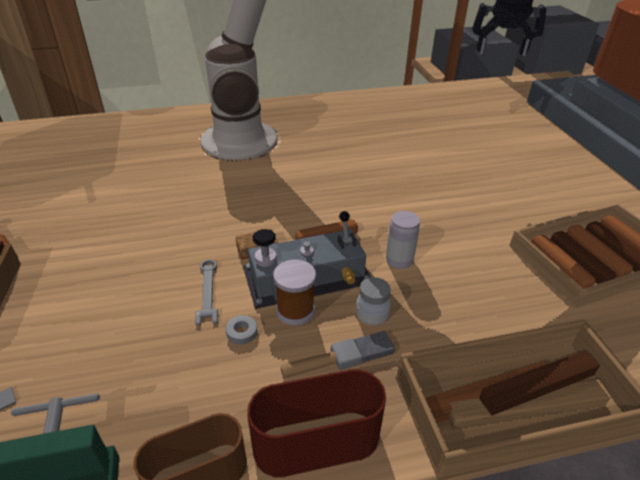

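View pics/side.png

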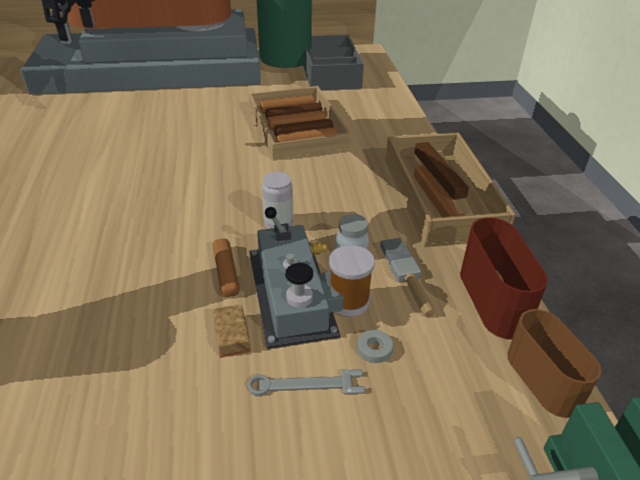

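The scene view shows the plunger knob at about (264,237), the pin at (307,245) and the ball at (344,216). In the side view they are at (299,273), (289,259) and (271,212). I'll enlarge both.

Run:
```python
import cv2,numpy as np
a=cv2.imread('pics/scene.png')[200:320,230:390];b=cv2.imread('pics/side.png')[195:345,240:400]
a=cv2.resize(a,None,fx=5,fy=5,interpolation=3)[:300];b=cv2.resize(b[:120],None,fx=5,fy=5,interpolation=3)
cv2.imwrite('pics/c1.png',cv2.resize(cv2.imread('pics/scene.png')[200:320,230:390],None,fx=5,fy=5,interpolation=2));cv2.imwrite('pics/c2.png',b)
```

```text
(no output)
```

View pics/c1.png

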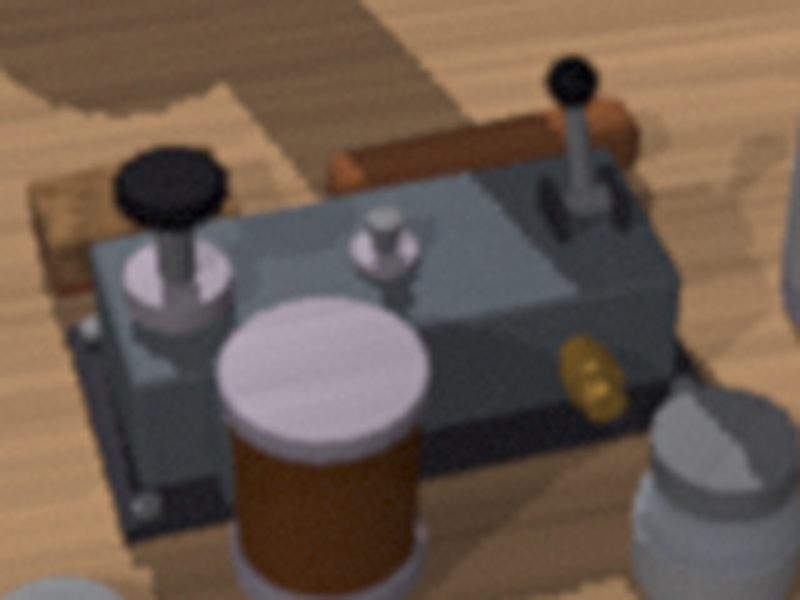

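View pics/c2.png

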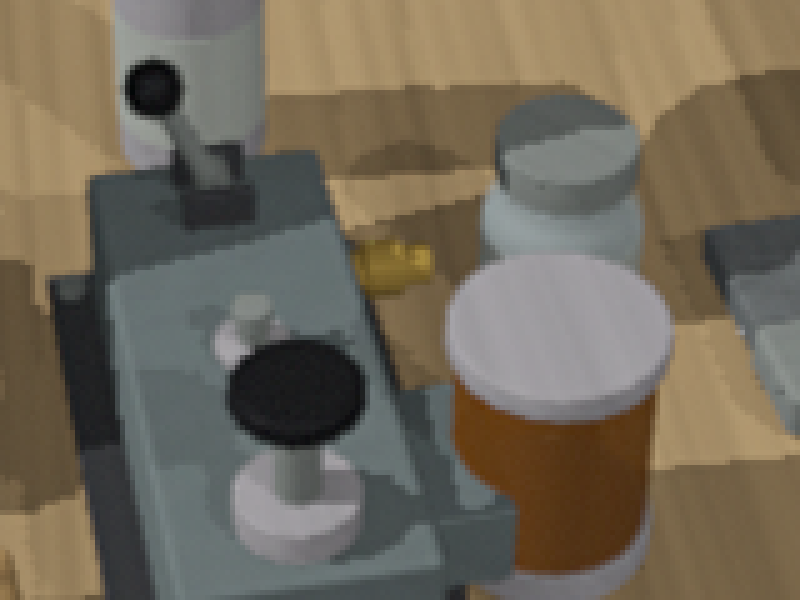

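The crops give these positions:

| Point | Scene | Side |
|---|---|---|
| Knob top | (264.4,235.6) | (299.4,272.3) |
| Ball | (344.4,216.2) | (270.8,212.6) |
| Pin top | (306.8,243.4) | (290.4,256.2) |

The pin is about 8–10 mm above its collar and the lever leans to the near side.

```bash
cat > h.py <<'E'
from bench import *
import numpy as np
from scipy.spatial.transform import Rotation as R
def ray(n,p):
    c=get_calibration(n);T=np.array(c['cam_to_world']);d=T[:3,:3]@np.linalg.solve(c['camera_matrix'],[*p,1]);return T[:3,3],d/np.linalg.norm(d)
def tri(*obs):
    A=0;b=0
    for n,p in obs:
        o,d=ray(n,p);M=np.eye(3)-np.outer(d,d);A=A+M;b=b+M@o
    return np.linalg.solve(A,b)
E
python3 - <<'E'
from h import *
P=tri(("scene",(264.4,235.6)),("side",(299.4,272.3)))
B=tri(("scene",(344.4,216.2)),("side",(270.8,212.6)))
N=tri(("scene",(306.8,243.4)),("side",(290.4,256.2)))
print(P,N,B)
y=(N-P)[:2];print('yaw from pin',np.degrees(np.arctan2(-y[0],y[1])),np.linalg.norm(y))
# edges of block top z=60: near/left edge in scene: corners (95,243)->(600,150); side (92,178)->..
o=[(95,243),(600,152)]
q=[]
for p in o:
    a,d=ray("scene",(230+p[0]/5,200+p[1]/5));q.append(a+d*(68-a[2])/d[2])
y=(q[1]-q[0])[:2];print(q,np.degrees(np.arctan2(-y[0],y[1])),np.linalg.norm(y))
s=read_state();print(R.from_quat(s['ee_rot']).as_matrix().round(3),s['clock'])
E
```

```text
[552.81284515  -7.59632438 112.28460461] [547.77344821  66.56724836  78.11611001] [524.71828835 140.11973512 109.16618042]
yaw from pin 3.8872590850312796 74.33458847264099
[array([527.39094261, -33.34940542,  68.        ]), array([516.23404964, 155.23325534,  68.        ])] 3.3857759251412327 188.91240351208975
[[ 0.957 -0.292 -0.   ]
 [-0.292 -0.957 -0.002]
 [ 0.     0.002 -1.   ]] 0.1
```

>>> arm_command --grip 0 --steps '[0, 0, 0, -0.18, 0, 0, 0, -0.185, 0.0274, 0.0479, 0, 0, 0.0274, 0.0479, 0, 0, 0.0274, 0.0479, 0, 0, 0.0274, 0.0479, 0, 0, 0.0274, 0.0479, 0, 0, 0.0274, 0.0479, 0, 0, 0.0274, 0.0479, 0, 0, 0.0274, 0.0479, 0, 0, 0.0274, 0.0479, 0, 0, 0.0274, 0.0479, 0, 0, 0, 0, 0, 0, 0, 0, 0, 0]'

```text
clock: 1.85
position: [488.3, 138.7, 202.6]
ee_rot: [0.999, 0.034, -0.0, 0.0]
contact_force: [-0.2, 0.4, -0.4]
gripper_width: 0.0
grasp_force: 0.0
```

>>> arm_command --steps '[0, 0, 0.035, 0, 0, 0, 0.035, 0, 0, 0, 0.0355, 0, 0, 0, 0, 0, 0, 0, 0, 0]'

```text
clock: 2.48
position: [489.3, 140.2, 98.8]
ee_rot: [0.999, 0.036, 0.001, -0.0]
contact_force: [1.1, -0.2, 0.4]
gripper_width: 0.3
grasp_force: 0.0
```

Run:
```python
from bench import *
import cv2,numpy as np
s=read_state();print(s['clock'],s['position'],s['contact_force'])
i=get_image("side")[150:330,200:440,::-1]
cv2.imwrite('pics/d.png',cv2.resize(i,None,fx=3.3,fy=3.3,interpolation=2))
```

```text
2.475 [489.34085135 140.17173085  98.84269816] [ 1.06204911 -0.1528464   0.39063029]
```

View pics/d.png

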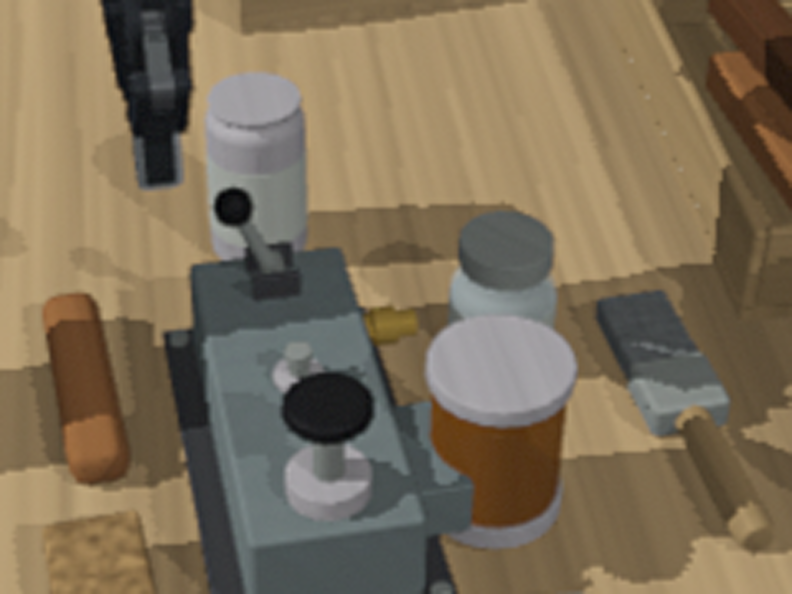

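Finger tips are at crop (158,185), left of the ball at (233,207), and they look higher than expected. I'll project the TCP to check.

Run:
```python
from h import *
import cv2
def proj(n,p):
    c=get_calibration(n);T=np.linalg.inv(c['cam_to_world']);q=np.array(c['camera_matrix'])@(T[:3,:3]@p+T[:3,3]);return q[:2]/q[2]
for p in ([489.3,140.2,98.8],[524.7,140.1,109.2],[489.3,140.2,110]):
    p=np.array(p);print((proj("side",p)-[200,150])*3.3, (proj("scene",p)-[230,150])*5)
cv2.imwrite('pics/e.png',cv2.resize(get_image("scene")[150:270,230:390,::-1],None,fx=5,fy=5,interpolation=2))
print(read_state()['position'])
```

```text
[161.01550297 228.39179451] [544.95557415 297.64678107]
[233.29462551 205.9690123 ] [571.52299559 331.69329802]
[159.55000229 209.81119995] [546.09774073 272.89872508]
[489.61766185 140.02235092  99.29263484]
```

View pics/e.png

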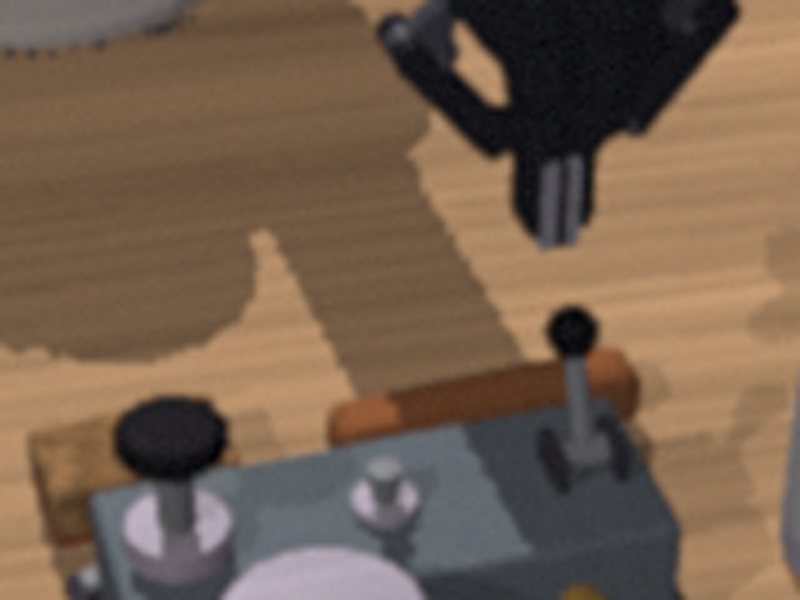

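Run:
```python
from h import *
print(tri(("scene",(341.6,199.6)),("side",(247.9,206.1))), read_state()['position'])
import cv2
w=get_calibration("wrist");print(np.round(w['cam_to_world'],3).tolist())
cv2.imwrite('pics/w.png',get_image("wrist")[:,:,::-1])
```

```text
[489.68137236 144.32089231 121.17309098] [489.61766185 140.02235092  99.29263484]
[[0.07, -0.959, -0.275, 559.299], [-0.998, -0.068, -0.018, 144.06], [-0.001, 0.276, -0.961, 270.365], [0.0, 0.0, 0.0, 1.0]]
```

View pics/w.png

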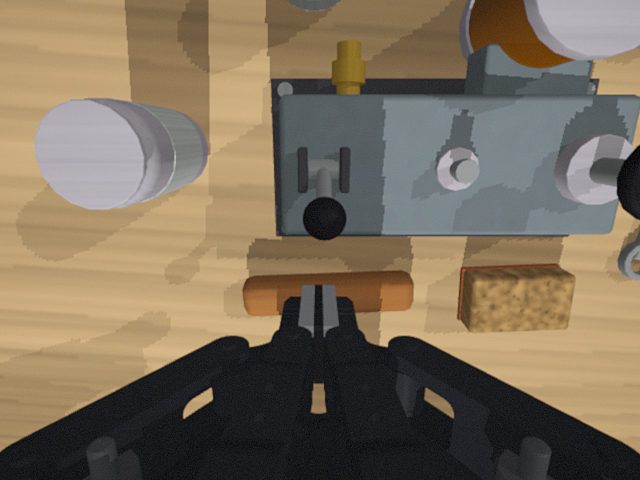

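The wrist view shows the closed finger tip at (319,287), lined up with the ball at (324,218). The visible tip is about 22 mm above the reported TCP, so I'll go lower and push carefully.

>>> arm_command --steps '[0, 0.002, 0.017, 0, 0.008, 0, 0, 0, 0.008, 0, 0, 0, 0.008, 0, 0, 0, 0.008, 0, 0, 0, 0.007, 0, 0, 0, 0.007, 0, 0, 0, 0, 0, 0, 0]'

```text
clock: 3.62
position: [535.7, 140.3, 80.3]
ee_rot: [0.999, 0.034, 0.001, -0.0]
contact_force: [0.1, -0.1, -1.0]
gripper_width: -0.3
grasp_force: 0.0
```

Run:
```python
from bench import *
import cv2,numpy as np
s=read_state();print(s['clock'],s['position'],s['contact_force'])
i=get_image("side")[150:270,200:360,::-1]
cv2.imwrite('pics/f.png',cv2.resize(i,None,fx=5,fy=5,interpolation=2))
```

```text
3.625 [535.70219967 140.28239663  80.34816453] [ 0.09495162 -0.08819321 -0.99050282]
```

View pics/f.png

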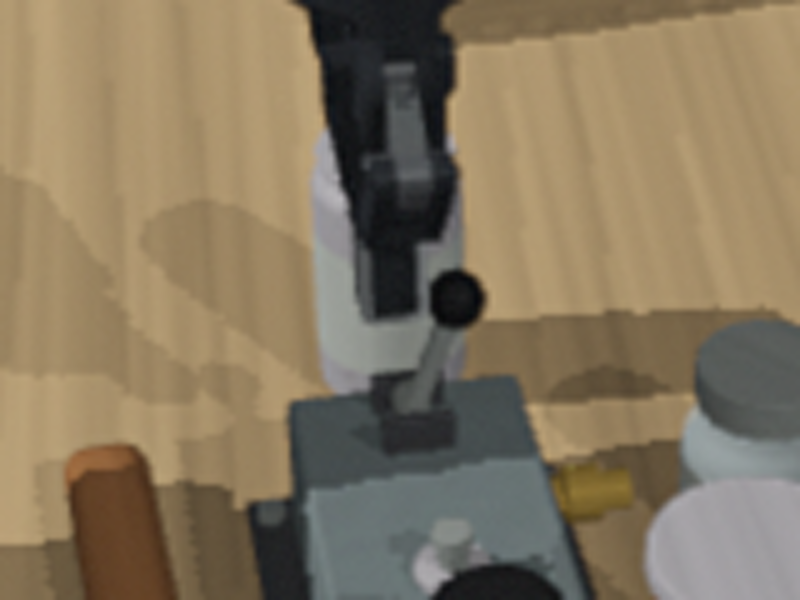

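The lever is past upright, with the ball at crop (458,298) and the fingers pushing behind it. I'll keep pushing to the stop.

>>> arm_command --steps '[0.006, 0, 0, 0, 0.005, 0, 0, 0, 0.003, 0, 0, 0, 0, 0, 0, 0, 0, 0, 0, 0]'

```text
clock: 4.3
position: [546.1, 140.5, 79.7]
ee_rot: [0.999, 0.034, -0.003, 0.001]
contact_force: [-7.5, 2.2, 1.9]
gripper_width: -0.4
grasp_force: 3.4
```

```bash
cat >> h.py <<'E'
import cv2
def ball(n,x0,x1,y0,y1):
    i=get_image(n)[y0:y1,x0:x1].max(2);m=(i<38).astype('uint8')
    k,l,st,ce=cv2.connectedComponentsWithStats(m);return [(st[j,4],np.round(ce[j]+[x0,y0],1).tolist()) for j in range(1,k) if st[j,4]>15]
def proj(n,p):
    c=get_calibration(n);T=np.linalg.inv(c['cam_to_world']);q=np.array(c['camera_matrix'])@(T[:3,:3]@p+T[:3,3]);return q[:2]/q[2]
E
python3 - <<'E'
from h import *
s=read_state();print(s['clock'],s['position'],s['contact_force'])
print(ball("side",250,320,190,235))
N=np.array([547.8,66.6]);y=np.array([-.068,.998]);x=np.array([.998,.068])
for a in (.7,.9,1.0,1.1):
    b=N+75*y+45*np.sin(a-.55)*x;print(a,proj("side",np.array([*b,68+45*np.cos(a-.55)])))
E
```

```text
4.3 [546.08609183 140.46472703  79.72565789] [-7.46940977  2.2364344   1.8926027 ]
[(np.int32(221), [286.3, 199.3]), (np.int32(80), [296.2, 211.0])]
0.7 [285.98485214 208.97498295]
0.9 [291.37474713 209.49365589]
1.0 [293.93237982 210.08803425]
1.1 [296.36220696 210.89629414]
```

The ball at (296.2,211.0) matches 1.1 rad, so the lever is at its stop. Next I'll back off, lift, move over the plunger and turn a quarter so the gripper's wide side stays away from the pin.

>>> arm_command --steps '[-0.012, 0, 0, 0, 0, 0, -0.05, 0, 0, 0, -0.05, 0, 0.003, 0.05, 0, 0, 0.003, 0.05, 0, 0, 0.002, 0.049, 0, 0, 0, 0, 0, 0.1745, 0, 0, 0, 0.1745, 0, 0, 0, 0.1745, 0, 0, 0, 0.1745, 0, 0, 0, 0.1745, 0, 0, 0, 0.1745, 0, 0, 0, 0.1745, 0, 0, 0, 0.1745, 0, 0, 0, 0.1745, 0, 0, 0, 0]'

```text
clock: 6.35
position: [555.5, -7.8, 181.1]
ee_rot: [0.732, -0.681, 0.001, -0.001]
contact_force: [-0.1, 0.8, 0.2]
gripper_width: -0.1
grasp_force: 0.0
```

Run:
```python
from h import *
s=read_state();print(s['clock'],s['position'],s['contact_force'],R.from_quat(s['ee_rot']).as_matrix().round(3).tolist())
for n in("side",):
    print(ball(n,250,320,190,235))
a=get_image("side")[130:310,210:390,::-1];b=get_image("scene")[130:310,180:360,::-1]
cv2.imwrite('pics/g.png',cv2.resize(np.hstack([a,b]),None,fx=2.2,fy=3,interpolation=2))
for n in("side","scene"):print(proj(n,np.array(s['position'])),proj(n,np.array(s['position'])+[0,0,22]))
```

```text
6.35 [555.51464322  -7.76312186 181.05680962] [-0.10283037  0.83760009  0.15211798] [[0.072, -0.997, 0.002], [-0.997, -0.072, 0.0], [0.0, -0.002, -1.0]]
[(np.int32(343), [297.8, 198.7])]
[300.76273023 233.12305056] [300.6974047 219.8361521]
[261.65450316 203.67572957] [260.77245281 192.17060821]
```

View pics/g.png

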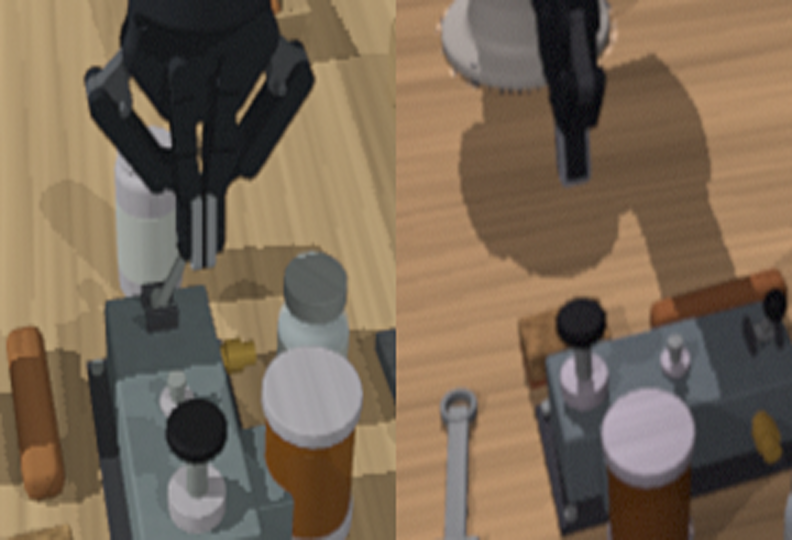

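The fingers stand over the knob, with the tip 22 mm above the TCP as before and within 4 mm in x. I'll correct the x offset and come down to the knob.

>>> arm_command --steps '[0, 0.003, 0.04, 0, 0, 0, 0.035, 0, 0, 0, 0.009, 0, 0, 0, 0, 0]'

```text
clock: 7.0
position: [552.4, -8.1, 96.8]
ee_rot: [0.732, -0.682, 0.0, 0.0]
contact_force: [0.3, 0.9, 1.4]
gripper_width: 0.2
grasp_force: 0.0
```

>>> arm_command --steps '[0, 0, 0.008, 0, 0, 0, 0.004, 0, 0, 0, 0, 0]'

```text
clock: 7.38
position: [552.6, -7.8, 85.8]
ee_rot: [0.731, -0.682, 0.001, -0.001]
contact_force: [-0.6, 0.5, 4.8]
gripper_width: -0.3
grasp_force: 2.7
```

>>> arm_command --steps '[0, 0, 0.008, 0, 0, 0, 0.006, 0, 0, 0, 0, 0, 0, 0, 0, 0]'

```text
clock: 7.88
position: [552.8, -7.9, 72.6]
ee_rot: [0.732, -0.682, 0.001, -0.001]
contact_force: [-2.3, 2.0, 8.7]
gripper_width: -0.0
grasp_force: 4.2
```

>>> arm_command --steps '[0, 0, 0.002, 0, 0, 0, 0, 0]'

```text
clock: 8.12
position: [552.8, -7.9, 70.7]
ee_rot: [0.732, -0.682, 0.001, -0.001]
contact_force: [-2.5, 0.6, 8.6]
gripper_width: -0.0
grasp_force: 4.7
```

>>> arm_command --steps '[0, 0, 0.002, 0, 0, 0, 0, 0]'

```text
clock: 8.38
position: [552.8, -7.8, 68.8]
ee_rot: [0.732, -0.682, 0.001, -0.001]
contact_force: [-3.9, 0.4, 9.3]
gripper_width: 0.2
grasp_force: 4.9
```

>>> arm_command --steps '[0, 0, 0.002, 0, 0, 0, 0, 0]'

```text
clock: 8.62
position: [552.8, -7.9, 66.9]
ee_rot: [0.732, -0.682, 0.001, -0.001]
contact_force: [-3.4, 1.2, 10.4]
gripper_width: -0.2
grasp_force: 5.1
```

>>> arm_command --steps '[0, 0, 0.002, 0, 0, 0, 0, 0]'

```text
clock: 8.88
position: [552.8, -7.8, 64.9]
ee_rot: [0.732, -0.682, 0.001, -0.001]
contact_force: [-3.1, 1.7, 10.7]
gripper_width: 0.0
grasp_force: 5.3
```

>>> arm_command --steps '[0, 0, 0.002, 0, 0, 0, 0, 0]'

```text
clock: 9.12
position: [552.9, -7.9, 64.7]
ee_rot: [0.732, -0.681, 0.001, -0.001]
contact_force: [-7.3, 2.0, 19.9]
gripper_width: 0.0
grasp_force: 9.9
```

The stop is at TCP z of about 64.8, where the force jumps to 20 N. Next I'll let it up and do a checked cycle.

>>> arm_command --steps '[0, 0, -0.03, 0, 0, 0, 0, 0, 0, 0, 0, 0, 0, 0, 0, 0, 0, 0, 0, 0, 0, 0, 0, 0]'

```text
clock: 9.88
position: [551.7, -8.1, 90.0]
ee_rot: [0.731, -0.682, -0.0, 0.0]
contact_force: [0.1, 0.9, -0.6]
gripper_width: 0.0
grasp_force: 0.0
```

>>> arm_command --steps '[0, 0, 0.018, 0, 0, 0, 0.012, 0, 0, 0, 0, 0, 0, 0, 0, 0]'

```text
clock: 10.38
position: [553.7, -7.9, 64.7]
ee_rot: [0.732, -0.681, 0.002, -0.001]
contact_force: [-6.7, 0.5, 21.0]
gripper_width: -0.0
grasp_force: 10.1
```

>>> arm_command --steps '[0, 0, -0.03, 0, 0, 0, 0, 0, 0, 0, 0, 0, 0, 0, 0, 0, 0, 0, 0, 0, 0, 0, 0, 0, 0, 0, 0.018, 0, 0, 0, 0.012, 0, 0, 0, 0, 0, 0, 0, 0, 0, 0, 0, -0.03, 0, 0, 0, 0, 0, 0, 0, 0, 0, 0, 0, 0, 0, 0, 0, 0, 0, 0, 0, 0, 0, 0, 0, 0.018, 0, 0, 0, 0.012, 0, 0, 0, 0, 0, 0, 0, 0, 0]'

```text
clock: 12.88
position: [553.6, -7.9, 64.7]
ee_rot: [0.732, -0.681, 0.002, -0.001]
contact_force: [-4.8, 0.4, 20.8]
gripper_width: 0.1
grasp_force: 10.0
```

>>> arm_command --steps '[0, 0, -0.03, 0, 0, 0, 0, 0, 0, 0, 0, 0, 0, 0, 0, 0, 0, 0, 0, 0, 0, 0, 0, 0, 0, 0, 0.018, 0, 0, 0, 0.012, 0, 0, 0, 0, 0, 0, 0, 0, 0, 0, 0, -0.03, 0, 0, 0, 0, 0, 0, 0, 0, 0, 0, 0, 0, 0, 0, 0, 0, 0]'

```text
clock: 14.75
position: [551.5, -8.2, 89.7]
ee_rot: [0.731, -0.682, -0.0, 0.001]
contact_force: [-0.0, 0.3, 0.5]
gripper_width: 0.1
grasp_force: 0.0
```

>>> arm_command --steps '[0, 0, -0.05, 0, 0, 0, -0.05, 0, 0, 0, 0, 0]'

```text
clock: 15.12
position: [554.7, -7.7, 194.9]
ee_rot: [0.731, -0.682, 0.003, -0.004]
contact_force: [0.5, -1.3, -1.1]
gripper_width: -0.1
grasp_force: 0.0
```

Run:
```python
from h import *
s=read_state();print(s['clock'],s['position'],s['contact_force'])
i=get_image("scene")[195:285,240:370,::-1]
cv2.imwrite('pics/z.png',cv2.resize(i,None,fx=6,fy=6,interpolation=2))
print(ball("scene",240,370,200,260))
N=np.array([547.8,66.6])
for z in (105,111,113):print(z,(proj("scene",np.array([*N,z]))-[240,195])*6)
y=np.array([-.068,.998]);x=np.array([.998,.068]);b=N+75*y
print('lever',proj("scene",np.array([*(b+23.5*x),106.4])),'knob',proj("scene",np.array([552.8,-7.6,112.])))
```

```text
15.125 [554.71394848  -7.67164764 194.85316917] [ 0.48774756 -1.26127671 -1.09356909]
[(np.int32(103), [352.1, 233.1]), (np.int32(221), [264.3, 238.0]), (np.int32(21), [340.4, 242.0])]
105 [399.70605189 220.29578846]
111 [399.61174556 203.93624942]
113 [399.58012058 198.45018939]
lever [352.30705952 231.61372485] knob [264.08769704 236.24436966]
```

View pics/z.png

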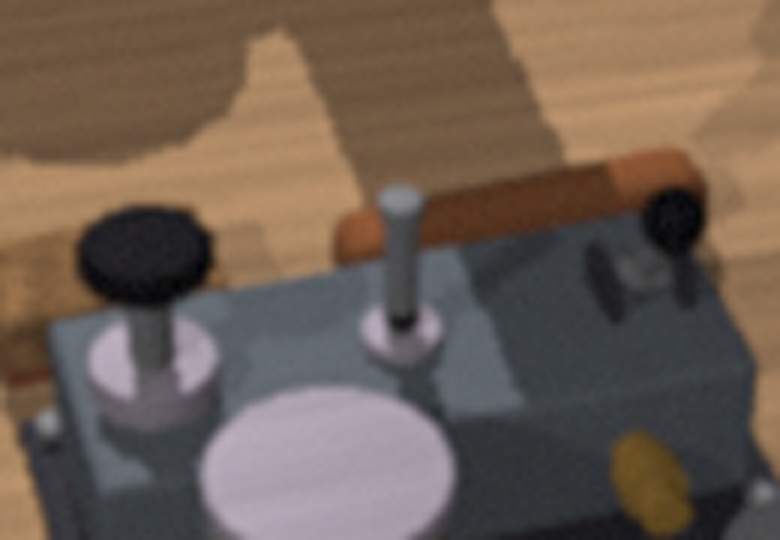

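The pin stands fully out: its top is at (401,198) and the dark band shows at its foot (402,320). The knob is up, the lever ball (675,220) is over on the far side, and the arm is clear.

```bash
python3 -c "
from bench import *
print(job_done())"
```

```text
the job is handed in; nothing more can be done
None
```

The job is handed in at about 15 s: the lever went to its far stop first, then five full plunger strokes brought the pin fully out with its dark band showing, and in the last picture the plunger was up and the arm clear (no verdict was returned).

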